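# Set the sliding saddle, lock it and roll a chromatography column into its notches

### The job

Slide the movable saddle of the column stand along its rail until its notch is squarely opposite the column's waist on that side, then lock it by turning its clamp knob clockwise until it is tight. Then, without lifting the column, push it so that it rolls off the ledge into both notches and lies level, with a waist in each. Do not knock over or shift the things standing around.

Things in the scene. Friction and masses are not known exactly. Their poses are not given: they have to be found in the camera images.
- stand: Column stand, fixed: grey base plate 210 x 330 mm, 12 mm thick. Origin on the bench under the plate's middle; z up, x from the ledge (robot's side) towards the saddles, y along the rail from the fixed to the movable saddle. Two V-notched aluminium saddles at x = 5 mm, 14 mm wide along y: fixed at y = -78 mm, movable on the rail carriage. 90-degree Vs, apex 54 mm high, near arm 66, far arm 76 mm
- ledge (a point): Middle of the rear (saddle-side) edge of the flat aluminium ledge's top, 62 mm above the bench, at x = -14 mm in the stand's frame (axes as the stand's). From this edge the ledge, 104 mm long along y, falls 4 degrees over 40 mm in -x to a lip 4 mm thick, whose top is 64 mm above the bench; the parked column leans on the lip
- column: Steel column along its own y axis, origin at its centre on the axis (any roll), 258 mm long, about 0.45 kg. Jacket 32 mm thick, 116 mm long in the middle; at each end of it a waist 20 mm thick, 40 mm long, then a dark hexagonal nut 29 mm across. Starts parked on the ledge along the stand's y, axis 76 mm above the bench, at x = -41 mm in the stand's frame, shifted along y by up to 7 mm
- waist_fixed_side (a point): Middle of the column's waist on the side of the fixed saddle (on the axis, 78 mm from the column's centre)
- waist_slide_side (a point): Middle of the column's waist on the side of the movable saddle (on the axis, 78 mm from the column's centre)
- fixed_notch (a point): Where the column's axis lies when it is seated in the fixed saddle: over the middle of its V, 68 mm above the bench; axes as the stand's
- slide_notch (a point): The same point of the movable saddle, 68 mm above the bench; moves with the carriage; axes as the stand's
- carriage (a joint): Travel of the movable saddle's carriage along the stand's +y, 0 to 0.140 m; its notch is at y = -20 mm + this value in the stand's frame. Starts near the middle of the stand, too close to the fixed saddle. Needs about 2 N to slide while unlocked, will not slide once locked
- clamp_knob (a joint): Angle of the black clamp knob on the carriage, in rad: 0 = loose, begins to bite at 0.9, tight from 1.1, stop at 1.5, grows clockwise seen from above. Starts loose, 0 to 0.25
- clamp_knob_grip (a point): Point on the knob's axis at the height to grip, 77 mm above the bench, 64 mm beyond the notch in the stand's x. The grip is a bar 14 mm wide, 38 mm long (along the stand's x at 0 rad), from 54 to 84 mm above the bench, on a disc of 40 mm
- spanner: Bystander: open-ended spanner 150 mm long, flat on the bench in front of the stand
- vial_a: Bystander: amber vial, 15 mm in diameter, 34 mm tall, standing on the stand's base plate behind the fixed saddle
- vial_b: Bystander: second such vial beside it
- end_cap: Bystander: steel ring cap 26 mm wide, 12 mm high, lying on the base plate
- reagent: Bystander: amber reagent bottle, 64 mm in diameter, 150 mm tall, left of the stand
- beaker: Bystander: glass beaker, 70 mm in diameter, 90 mm tall, right of the stand

How it is judged:
On the way, in this order (a step that is already met when the one before it is completed fails the run):
1. the movable saddle stands opposite the column's waist (within 10 mm along the rail) while the column is still parked on the ledge (y of waist_slide_side in the frame of slide_notch between -0.01 and 0.01 m and x of column in the frame of stand below -0.03 m), for 0.2 s.
2. its clamp knob is turned past 1.1 rad, the saddle still opposite the waist and the column still on the ledge (all of step 1 and value of joint clamp_knob above 1.1 rad), for 0.2 s.
3. the column lies in both notches (x of waist_fixed_side in the frame of fixed_notch between -0.003 and 0.003 m and z of waist_fixed_side in the frame of fixed_notch between -0.003 and 0.003 m and x of waist_slide_side in the frame of slide_notch between -0.003 and 0.003 m and z of waist_slide_side in the frame of slide_notch between -0.003 and 0.003 m and y of waist_fixed_side in the frame of fixed_notch between -0.012 and 0.012 m and angle between column's own y axis and vertical between 1.5508 and 1.5908 rad), for 0.2 s.
At the end, for the whole second after the job is handed in: Both waist middles are within 3 mm (across and in height) of the seated axis of their notches, within 12 mm along the axis at the fixed saddle and 10 mm at the movable one; the column is level within 0.02 rad and at rest; the clamp knob is past 1.1 rad (all of step 3 and y of waist_slide_side in the frame of slide_notch between -0.01 and 0.01 m and value of joint clamp_knob above 1.1 rad and linear speed of column below 0.02 m/s and angular speed of column below 0.2 rad/s); the robot touches nothing.
It fails at once if the column is lifted (its centre more than 16 mm above its parked height) (height (world z) of column above 0.092 m).
It fails at once if a bystander is shifted by more than 30 mm or knocked over (distance of any of spanner, vial_a, vial_b, end_cap, reagent, beaker from where it was at the start of the episode above 0.03 m or angle between any of vial_a, vial_b, reagent, beaker's own z axis and vertical above 0.5 rad).
It also fails if it takes over 51 s, if anything falls off the work surface, if the arm or the gripper's body presses on something with over 40 N, if the wrist force passes 120 N, or if a joint passes its speed limit or range.

### The arm

A 6-joint arm with a two-finger parallel gripper is mounted at the origin on the work surface. World frame = base frame: x ahead of the robot, y to its left, z up, the work surface at z = 0. Lengths are in m, angles in rad, forces in N, time in s.
With the tool pointing down it reaches from about 0.375 to 0.975 m from the base axis. Payload 3.8 kg.
Tool frame: the origin (TCP) lies midway between the tips of the shut fingers; the grasp point (between the pads) lies 19 mm behind it; z points along the fingers, y is the line along which they close (so a half turn about z gives the same grasp; the last joint's range is limited). The gripper opens to 85 mm and grips with 20 to 120 N. Pads are 22 mm wide; open, the fingers measure 114 mm over their backs; the gripper's body (76 mm by 85 mm) begins 54 mm behind the grasp point. The pads swing forward as they close: fully open they stand 13 mm farther back than shut.
Start: joints at [-1.346, 0.264, 1.604, -0, 1.274, -0.037], TCP at [0.175, -0.652, 0.231] pointing down, gripper open.
Joint ranges: [-2.63, 2.63], [-0.94, 2.18], [0.31, 2.57], [-1.31, 4.45], [0, 2.66], [-2.55, 2.55]. Speed limits (rad/s): [2.57, 2.57, 3.14, 3.14, 3.14, 3.14].

### API

Orientations are given as a rotation vector (axis times angle).
In Python, from workcell import * gives the robot as it stands. The module is installed in compiled form; this text tells all that it offers.
- The arm moves only by the tool apply_moves, never from a script. Its arguments are lists of equal length, an entry for each row: "fingers": the opening, from 0 (shut) to 1 (fully open); "travel": the shift along the tool's x, y, z normalised to -1 to 1, where 1 is 0.05 m, a list of three; "rotation": the turn, a rotation vector about the tool's x, y, z normalised to -1 to 1, where 1 is 6 degrees, a list of three. In form: {"fingers": [fingers, ...], "travel": [[dx, dy, dz], ...], "rotation": [[ax, ay, az], ...]}. A call has 1 to 12 rows; each row shifts and turns the commanded pose from where the row before left it, along the tool's axes as they then stand; what a row does not reach is not made up. A row lasts 1/10 s, in which the tool goes at most 50 mm and 8.59 degrees, less where a joint would pass 70% of its speed; a pose out of reach is approached as far as the arm can. A call with a number of a shift or a turn outside -1 to 1 is refused whole. A call with a gripper value outside its range is refused whole. The fingers move at their own pace and stop on an object; "newtons" is the grip in N (left out, the last holds). Time passes only in rows, so rows that do not move let the fingers close. It gives the time, the measured TCP pose, the force, the opening and the grip force at its end, in the units of the state.
- read_state(): the state, without advancing time (a new reading comes with each control period).
- read_camera(name): name is "side" or "top"; returns a dict with "image" (400x640x3 uint8, red, green, blue), "fx", "fy", "cx", "cy" (pixels), "extrinsics" (4x4, takes a point from world to camera coordinates). Camera axes: x right, y down, z forward; pixel columns grow to the right and rows downward; lengths in m; the calibration is good to about 2 mm. A picture is of the moment at which its call begins. There is no depth.
- finish_job(): hands the job in; it is judged then, once.
Trained networks look in the newest picture that a camera, given by its name, has taken for a name from the list of things; names that differ only in an ending like _2 or _b are one class to them, and where a whole thing is asked for, a point or a joint stands for the part that bears it (a point fixed in the world has none). Each returns a list of dicts, best first, with "p" (0 to 1); they miss things now and then, are a little off and sometimes report something else, mostly with a low value. They report only what shows in the picture. A call takes as long as a camera call.
- regions_of(camera, name): "mask" (400x640 bool, what is visible of it) and "bbox" ([left, top, width, height] in pixels, round what is visible of it).
- tip_of(camera, name): "location" ([column, row] in pixels: a listed point, or the origin of a listed thing).
The state is a dict: "time": time; "q": joint angles; "joint_vel": joint speeds; "joint_torque": joint torques, N m; "tool_pos": TCP position; "tcp_rot": TCP orientation; "wrist_force": force on the tool from outside, world axes, zero at the start; "torque": the same for the moment, N m; "width": opening from 0.0 (shut) to 1.0 (fully open); "grip_force": force on a finger pad.
Only numpy, scipy, OpenCV 4.12 (cv2) and the standard library are available. Lean on these libraries where they do the work, as an engineer would, in place of code of your own. Each camera call takes 0.05 s, during which the arm holds its last target. There are 200 camera calls.

## Working session

There is one attempt and no reset: what is moved stays moved. The work goes in short steps, Python scripts to look and compute and a tool call to move; the robot and the scene stay as the last step left them, time stands still between calls to the robot, and variables do not carry over. Pictures are saved under pics/ and viewed, at most 10 in all, crops included, and the job is handed in when it is done.

Besides the shell and the picture viewer there is one more tool, called by a JSON object that holds its "method" and its "body", one argument or row to a line. apply_moves: Moves the arm, as the interface text tells. Scaled input: -1 to 1 covers 0.05 m each way for a shift and 6 degrees each way for a turn. Its arguments: {"type":"object","properties":{"fingers":{"type":"array","items":{"type":"number"}},"travel":{"type":"array","items":{"type":"array","items":{"type":"number"}}},"rotation":{"type":"array","items":{"type":"array","items":{"type":"number"}}},"newtons":{"type":"number"}},"required":["fingers","travel","rotation"]}

```bash
mkdir -p pics; cat > h.py <<'E'
from workcell import *
import numpy as np, cv2
def proj(c,p):
    E=np.array(c["extrinsics"]);q=E[:3,:3]@np.array(p)+E[:3,3]
    return np.array([c["fx"]*q[0]/q[2]+c["cx"],c["fy"]*q[1]/q[2]+c["cy"]])
def ray(c,uv):
    E=np.array(c["extrinsics"]);R=E[:3,:3]
    o=-R.T@E[:3,3];d=R.T@np.array([(uv[0]-c["cx"])/c["fx"],(uv[1]-c["cy"])/c["fy"],1]);return o,d/np.linalg.norm(d)
def tri(c1,u1,c2,u2):
    o1,d1=ray(c1,u1);o2,d2=ray(c2,u2)
    s=np.linalg.lstsq(np.array([d1,-d2]).T,o2-o1,rcond=None)[0]
    a,b=o1+s[0]*d1,o2+s[1]*d2;return (a+b)/2,np.linalg.norm(a-b)
def atz(c,uv,z):
    o,d=ray(c,uv);return o+d*(z-o[2])/d[2]
E
python3 - <<'E'
from h import *
np.set_printoptions(precision=4,suppress=True)
C={n:read_camera(n) for n in("side","top")}
for n in C: cv2.imwrite(f"pics/{n}0.png",C[n]["image"][:,:,::-1]); print(n,C[n]["fx"],np.array(C[n]["extrinsics"]))
Z=dict(stand=0,ledge=.062,column=.076,waist_fixed_side=.076,waist_slide_side=.076,fixed_notch=.068,slide_notch=.068,clamp_knob_grip=.077)
for t in ["stand","ledge","column","waist_fixed_side","waist_slide_side","fixed_notch","slide_notch","clamp_knob_grip","spanner","vial_a","end_cap","reagent","beaker"]:
    L={n:tip_of(n,t) for n in C}
    for n in C: print(t,n,[(np.round(d["location"],1),round(d["p"],2),atz(C[n],d["location"],Z.get(t,0))[:2]) for d in L[n][:2]])
    if L["side"] and L["top"]: print("   tri",*tri(C["side"],L["side"][0]["location"],C["top"],L["top"][0]["location"]))
s=read_state();print(s)
E
```

```text
side 406.23816221406383 [[ 1.     -0.0034  0.006  -0.5405]
 [ 0.0012 -0.7693 -0.6389  0.0368]
 [ 0.0068  0.6389 -0.7693  1.0908]
 [ 0.      0.      0.      1.    ]]
top 420.0059083587731 [[-0.0053 -0.9995 -0.03    0.014 ]
 [-0.9932  0.0088 -0.1159  0.5526]
 [ 0.1161  0.0292 -0.9928  1.1121]
 [ 0.      0.      0.      1.    ]]
stand side [(array([332.4, 190.4]), 0.87, array([0.5854, 0.0789])), (array([325. , 179.6]), 0.47, array([0.5652, 0.12  ]))]
stand top [(array([293.4, 188. ]), 0.74, array([0.5833, 0.0716]))]
   tri [0.5835 0.0711 0.0086] 0.0028316098321078207
ledge side [(array([322.8, 179.4]), 0.71, array([0.5571, 0.0642])), (array([332.4, 179.2]), 0.51, array([0.5828, 0.0649]))]
ledge top [(array([291.9, 187.9]), 0.86, array([0.5749, 0.0706]))]
   tri [0.5662 0.0696 0.0587] 0.018345353721333283
column side [(array([316.2, 179. ]), 0.61, array([0.5393, 0.0527]))]
column top [(array([299.7, 195. ]), 0.87, array([0.5539, 0.0489]))]
   tri [0.546  0.0474 0.0838] 0.01389988094181533
waist_fixed_side side [(array([327.5, 197.1]), 0.71, array([ 0.5677, -0.0094]))]
waist_fixed_side to
[... 1702 characters left out ...]
0.0012742028878780537
beaker side [(array([352.5, 369.7]), 0.93, array([ 0.6129, -0.4079]))]
beaker top [(array([462.5, 176.7]), 0.62, array([ 0.6106, -0.4008]))]
   tri [ 0.6132 -0.4045 -0.0116] 0.0014836647526662583
{'time': 1.4, 'q': array([-1.3459,  0.2639,  1.604 , -0.    ,  1.2737, -0.0369]), 'joint_vel': array([-0.0012, -0.0005, -0.0006,  0.0019,  0.0016, -0.0019]), 'joint_torque': array([ -0.0009, -51.5058, -36.7713,  -0.0001,   0.0009,   0.    ]), 'tool_pos': array([ 0.1747, -0.652 ,  0.2313]), 'tcp_rot': array([-3.1147, -0.41  ,  0.    ]), 'wrist_force': array([-0.4779,  1.071 , -1.0785]), 'torque': array([-0.0251, -0.0105,  0.017 ]), 'grip_force': 0.0, 'width': 1.0019583872324298}
```

```bash
python3 - <<'E'
import cv2
a=cv2.imread("pics/side0.png")[110:260,240:440]; b=cv2.imread("pics/top0.png")[110:260,220:420]
cv2.imwrite("pics/s1.png",cv2.resize(a,None,fx=4,fy=4,interpolation=cv2.INTER_CUBIC))
cv2.imwrite("pics/t1.png",cv2.resize(b,None,fx=4,fy=4,interpolation=cv2.INTER_CUBIC))
E
```

```text
(no output)
```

View pics/s1.png

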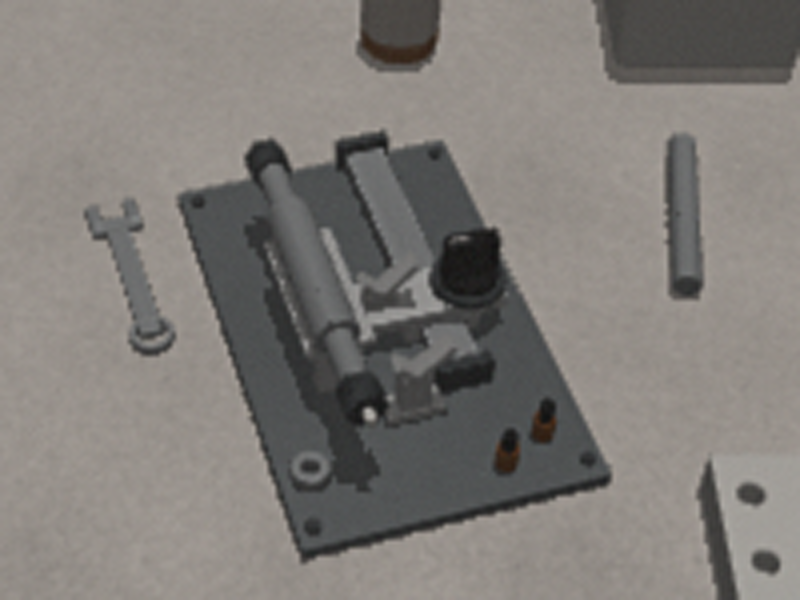

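View pics/t1.png

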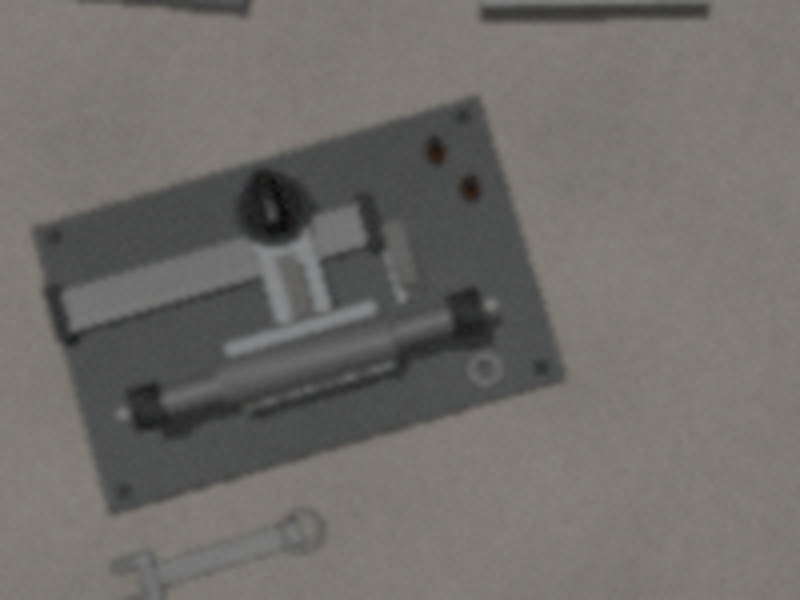

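The side crop shows the column from nut (265,158) to nut (362,398) and the knob at (470,260). The top crop shows the plate corners at (38,230), (478,97), (563,380) and (112,512), and the knob at (272,207). Next I'll fit the stand's pose.

```bash
python3 - <<'E'
from h import *
from scipy.optimize import least_squares
np.set_printoptions(precision=4,suppress=True)
C={n:read_camera(n) for n in("side","top")}
O={"side":(240,110),"top":(220,110)}
# (cam, cropxy, kind, stand point)
ob=[("top",(38,230),'p',(.105,.165,.012)),("top",(478,97),'p',(.105,-.165,.012)),("top",(563,380),'p',(-.105,-.165,.012)),("top",(112,512),'p',(-.105,.165,.012)),
("side",(180,195),'p',(-.105,.165,.012)),("side",(443,142),'p',(.105,.165,.012)),("side",(609,473),'p',(.105,-.165,.012)),("side",(302,550),'p',(-.105,-.165,.012)),
("top",(455,318),'c',(-.041,-.098,.076)),("top",(393,338),'c',(-.041,-.058,.076)),("top",(218,383),'c',(-.041,.058,.076)),("top",(163,396),'c',(-.041,.098,.076)),
("side",(355,378),'c',(-.041,-.098,.076)),("side",(342,330),'c',(-.041,-.058,.076)),("side",(284,205),'c',(-.041,.058,.076)),("side",(270,172),'c',(-.041,.098,.076)),
("top",(270,198),'k',(.069,-.02,.084)),("side",(470,240),'k',(.069,-.02,.084)),]
def P(v,k,p):
    x,y,z=p; y+= v[3] if k=='c' else v[4] if k=='k' else 0
    c,s=np.cos(v[2]),np.sin(v[2]);return (v[0]+c*x-s*y,v[1]+s*x+c*y,z)
def res(v):
    return np.concatenate([proj(C[n],P(v,k,p))-(np.array(O[n])+np.array(xy)/4) for n,xy,k,p in ob])
f=least_squares(res,[.584,.072,.25,0,.03],loss="soft_l1")
print(f.x,np.degrees(f.x[2]));print(res(f.x).reshape(-1,2))
v=f.x
for n,k,p in [("knob",'k',(.069,-.02,.077)),("col",'c',(-.041,0,.076)),("fixnotch",'p',(.005,-.078,.068)),("slnotch",'k',(.005,-.02,.068)),("target knob",'p',(.069,.078+v[3],.077))]: print(n,np.array(P(v,k,p)))
E
```

```text
[0.5855 0.0661 0.2827 0.0046 0.0153] 16.199108246289036
[[-1.0346  0.4519]
 [ 1.3204  0.2955]
 [ 2.2567  0.63  ]
 [ 0.2388  1.8512]
 [-2.861  -0.6041]
 [-1.9697 -0.6881]
 [-1.084   0.8782]
 [-2.6936  0.8806]
 [-2.0923 -1.6889]
 [-1.202  -2.337 ]
 [ 0.1536 -0.9585]
 [-0.7242  0.1489]
 [ 0.7398  0.5145]
 [-0.7328  0.7973]
 [ 1.2497  0.9904]
 [ 0.7965 -0.5676]
 [-0.1324 -2.0932]
 [ 1.3959 -0.7422]]
knob [0.6531 0.0808 0.077 ]
col [0.5448 0.059  0.076 ]
fixnotch [ 0.612  -0.0075  0.068 ]
slnotch [0.5916 0.0629 0.068 ]
target knob [0.6287 0.1646 0.077 ]
```

```bash
cat > fit.py <<'E'
from h import *
from scipy.optimize import least_squares
np.set_printoptions(precision=4,suppress=True)
C={n:read_camera(n) for n in("side","top")}
v0=[.5855,.0661,.2827,.0046,.0153,-.041]+[0]*4
def P(v,k,p):
    x,y,z=p
    if k=='c': y+=v[3]; x+=v[5]
    if k=='k': y+=v[4]
    c,s=np.cos(v[2]),np.sin(v[2]);return (v[0]+c*x-s*y,v[1]+s*x+c*y,z)
ob=[];vis=[]
for n in C:
    m={t:regions_of(n,t)[0]["mask"].astype(np.uint8) for t in("stand","column")}
    im=C[n]["image"].copy()
    h=cv2.convexHull(max(cv2.findContours(m["stand"]|m["column"],0,1)[0],key=cv2.contourArea))[:,0].astype(float)
    # plate edges: hull points near each predicted edge -> line fit, intersect
    cs=np.array([proj(C[n],P(v0,'p',(sx*.105,sy*.165,.012))) for sx,sy in((1,1),(1,-1),(-1,-1),(-1,1))])
    cnt=max(cv2.findContours(m["stand"]|m["column"],0,1)[0],key=cv2.contourArea)[:,0].astype(float)
    L=[]
    for i in range(4):
        a,b=cs[i],cs[(i+1)%4];t=(b-a)/np.linalg.norm(b-a);nn=np.array([-t[1],t[0]])
        s=(cnt-a)@t;d=(cnt-a)@nn;k=(abs(d)<4)&(s>5)&(s<np.linalg.norm(b-a)-5)
        vx,vy,x,y=cv2.fitLine(cnt[k].astype(np.float32),cv2.DIST_HUBER,0,.01,.01).ravel()
        o=np.array([x,y]);nl=np.array([-vy,vx]);mid=cs.mean(0); o=o-.5*nl*np.sign(nl@(mid-o))
        L.append((nl,nl@o))
    for i,(sx,sy) in enumerate(((1,1),(1,-1),(-1,-1),(-1,1))):
        A=np.array([L[i-1][0],L[i][0]]);ob.append((n,np.linalg.solve(A,[L[i-1][1],L[i][1]]),'p',(sx*.105,sy*.165,.012)))
    r=cv2.minAreaRect(np.argwhere(m["column"])[:,::-1].astype(np.float32).copy());bp=cv2.boxPoints(r)
    e=sorted([(bp[i]+bp[(i+1)%4])/2 for i in range(4)],key=lambda q:-np.linalg.norm(q-np.array(r[0])))[:2]
    for q in e:
        sy=min((-1,1),key=lambda s:np.linalg.norm(proj(C[n],P(v0,'c',(0,s*.129,.076)))-q));ob.append((n,q,'c',(0,sy*.129,.076)))
    b=regions_of(n,"clamp_knob")
    b=b[0]["bbox"] if b else None; print(n,"knob bbox",b)
for n,uv in (("top",(287.7,159.1)),("side",(357.3,169.6))): ob.append((n,np.array(uv),'k',(.069,-.02,.084)))
def res(v):
    b={"side":v[6:8],"top":v[8:10]}
    return np.concatenate([proj(C[n],P(v,k,p))+b[n]-uv for n,uv,k,p in ob]+[np.array(v[6:])])
f=least_squares(res,v0,loss="soft_l1");v=f.x
print(v,np.degrees(v[2]))
for o,r in zip(ob,res(v)[:-4].reshape(-1,2)): print(o[0],o[1],o[2],o[3],r)
for n,k,p in [("knob",'k',(.069,-.02,.077)),("col",'c',(0,0,.076)),("fixnotch",'p',(.005,-.078,.068)),("slnotch",'k',(.005,-.02,.068)),("target knob",'p',(.069,.078+v[3],.077))]: print(n,np.array(P(v,k,p)))
E
python3 fit.py
```

```text
side knob bbox [350.4, 169.0, 15.4, 16.1]
top knob bbox [284.2, 153.7, 12.0, 13.9]
[ 0.5888  0.0672  0.2841  0.0023  0.0128 -0.0475  0.1846  0.1723 -1.1209
  0.221 ] 16.278140551067768
side [350.0406 142.8713] p (0.105, 0.165, 0.012) [-0.118   1.8322]
side [393.707  230.1859] p (0.105, -0.165, 0.012) [-1.0844 -1.3275]
side [314.9005 249.511 ] p (-0.105, -0.165, 0.012) [-0.4847 -1.3398]
side [283.1932 157.9613] p (-0.105, 0.165, 0.012) [0.1874 0.1238]
side [304.6343 144.7508] c (0, 0.129, 0.076) [-0.0016  1.2466]
side [332.6752 216.1276] c (0, -0.129, 0.076) [-0.0325 -0.5438]
top [225.5007 166.7745] p (0.105, 0.165, 0.012) [1.4154 0.3482]
top [338.399  133.0506] p (0.105, -0.165, 0.012) [0.7887 0.5272]
top [361.2396 204.8535] p (-0.105, -0.165, 0.012) [ 0.2155 -0.2741]
top [246.8626 238.6765] p (-0.105, 0.165, 0.012) [-0.0882  0.2685]
top [342.2025 186.7233] c (0, -0.129, 0.076) [ 0.7462 -1.2562]
top [249.6209 212.6461] c (0, 0.129, 0.076) [-0.9546  1.0476]
top [287.7 159.1] k (0.069, -0.02, 0.084) [-1.0378 -2.9477]
side [357.3 169.6] k (0.069, -0.02, 0.084) [3.2908 0.1284]
knob [0.657  0.0797 0.077 ]
col [0.5425 0.0561 0.076 ]
fixnotch [ 0.6154 -0.0062  0.068 ]
slnotch [0.5956 0.0618 0.068 ]
target knob [0.6325 0.1637 0.077 ]
```

```bash
python3 - <<'E'
from h import *
np.set_printoptions(precision=4,suppress=True)
C={n:read_camera(n) for n in("side","top")}
S=lambda u:(240+(u[0]+.5)/4-.5,110+(u[1]+.5)/4-.5)
T=lambda u:(220+(u[0]+.5)/4-.5,110+(u[1]+.5)/4-.5)
for nm,s,t in [("end+",(304.6,144.75),(249.6,212.6)),("end-",(332.7,216.1),(342.2,186.7)),
 ("knobtop",S((472,238)),T((268,195))),("knobdisc",S((469,285)),T((276,212))),("jacket-",S((342,327)),T((393,340))),("nut-",S((358,375)),T((453,322))),
 ("railend+",S((360,142)),T((62,312))),("railend-",S((466,368)),T((370,222))),("fixedsaddle",S((418,385)),T((399,260)))]:
    print(nm,*tri(C["side"],s,C["top"],t),[atz(C[n],u,.076)[:2] for n,u in(("side",s),("top",t))])
for k in range(3):
  for t in("column","clamp_knob_grip","slide_notch","fixed_notch","waist_slide_side","waist_fixed_side"):
    z={"column":.076,"clamp_knob_grip":.077}.get(t,.076 if "waist" in t else .068)
    a=[]
    for n in C:
        l=tip_of(n,t); a+=[atz(C[n],l[0]["location"],z)[:2] if l and l[0]["p"]>.4 else None]
    print(t,a)
  C={n:read_camera(n) for n in("side","top")}
E
```

```text
end+ [0.5076 0.1795 0.0807] 0.0014130270720700128 [array([0.5067, 0.1844]), array([0.5086, 0.1805])]
end- [ 0.578  -0.0629  0.0665] 0.0035419611807962843 [array([ 0.5792, -0.0698]), array([ 0.5749, -0.0628])]
knobtop [0.6504 0.0829 0.0825] 0.0008664596183920655 [array([0.6509, 0.089 ]), array([0.6522, 0.0835])]
knobdisc [0.6502 0.082  0.0362] 0.0029776099392630766 [array([0.646 , 0.0463]), array([0.6407, 0.0782])]
jacket- [0.5576 0.0014 0.0847] 0.00833098114159432 [array([0.562 , 0.0098]), array([0.5545, 0.0012])]
nut- [ 0.5679 -0.0378  0.085 ] 0.006147891525063933 [array([ 0.5714, -0.0298]), array([ 0.566 , -0.0382])]
railend+ [0.5807 0.2292 0.0335] 0.000991289900345419 [array([0.5778, 0.1831]), array([0.5751, 0.2198])]
railend- [0.6449 0.0179 0.0243] 0.0030311923785426133 [array([ 0.6394, -0.0241]), array([0.6332, 0.0159])]
fixedsaddle [ 0.6139 -0.0024  0.0321] 0.0023103924092947306 [array([ 0.6086, -0.0378]), array([ 0.6076, -0.0031])]
column [array([0.5422, 0.0642]), array([ 0.657 , -0.0522])]
clamp_knob_grip [array([0.6516, 0.0737]), array([0.6518, 0.0785])]
slide_notch [array([
[... 314 characters left out ...]
_grip [array([0.6516, 0.0774]), array([0.65  , 0.0819])]
slide_notch [array([0.5744, 0.0573]), array([0.5853, 0.0645])]
fixed_notch [None, array([ 0.6112, -0.003 ])]
waist_slide_side [array([0.5156, 0.1248]), array([0.5258, 0.1275])]
waist_fixed_side [array([ 0.5675, -0.0104]), array([ 0.5657, -0.0255])]
column [array([0.5509, 0.0571]), array([0.5567, 0.0602])]
clamp_knob_grip [array([0.6517, 0.0752]), array([0.653 , 0.0891])]
slide_notch [array([0.5142, 0.1431]), array([0.5874, 0.0683])]
fixed_notch [array([ 0.6093, -0.0043]), array([ 0.6112, -0.0038])]
waist_slide_side [array([0.5167, 0.1252]), array([0.5185, 0.1337])]
waist_fixed_side [array([ 0.5663, -0.0179]), array([ 0.5628, -0.0249])]
```

{"method": "apply_moves", "body": {
  "fingers": [1,1,1,1,1,1,1,1,1,1,1,1],
  "travel": [
    [0.7,-0.65,0],
    [0.7,-0.65,0],
    [0.7,-0.65,0],
    [0.7,-0.65,0],
    [0.7,-0.65,0],
    [0.7,-0.65,0],
    [0.7,-0.65,0],
    [0.7,-0.65,0],
    [0.7,-0.65,0],
    [0.7,-0.65,0],
    [0.7,-0.65,0],
    [0.7,-0.65,0]
  ],
  "rotation": [
    [0,0,0],
    [0,0,0],
    [0,0,0],
    [0,0,0],
    [0,0,0],
    [0,0,0],
    [0,0,0],
    [0,0,0],
    [0,0,0],
    [0,0,0],
    [0,0,0],
    [0,0,0]
  ]
}}

```text
time: 5.3
tool_pos: [0.4802, -0.1648, 0.2317]
tcp_rot: [3.114, 0.41, 0.001]
wrist_force: [1.1, -0.9, -0.8]
width: 1.007
grip_force: 0.0
```

{"method": "apply_moves", "body": {
  "fingers": [0.6,0.6,0.6,0.6,0.6,0.6,0.6,0.6,0.6,0.6,0.6,0.6],
  "travel": [
    [0.916,-0.772,0],
    [0.916,-0.772,0],
    [0.916,-0.772,0],
    [0.916,-0.772,0],
    [0.916,-0.772,0],
    [0,0,0],
    [0,0,0],
    [0,0,0],
    [0,0,0],
    [0,0,0],
    [0,0,0],
    [0,0,0]
  ],
  "rotation": [
    [0,0,0],
    [0,0,0],
    [0,0,0],
    [0,0,0],
    [0,0,0],
    [0,0,-1],
    [0,0,-1],
    [0,0,-1],
    [0,0,-1],
    [0,0,-1],
    [0,0,-1],
    [0,0,-1]
  ]
}}

```text
time: 6.5
tool_pos: [0.6224, 0.0385, 0.2313]
tcp_rot: [2.758, 1.505, 0.0]
wrist_force: [-0.7, 0.1, -0.2]
width: 0.601
grip_force: 0.0
```

{"method": "apply_moves", "body": {
  "fingers": [0.6,0.6,0.6,0.6,0.6,0.6,0.6,0.6,0.6,0.6,0.6,0.6],
  "travel": [
    [0,0,0],
    [0,0,0],
    [0,0,0],
    [0,0,0],
    [0,0,0],
    [0,0,0],
    [0,0,0],
    [0,0,0],
    [0,0,0],
    [0,0,0],
    [0,0,0],
    [0,0,0]
  ],
  "rotation": [
    [0,0,-1],
    [0,0,-1],
    [0,0,-1],
    [0,0,-1],
    [0,0,-1],
    [0,0,-1],
    [0,0,-1],
    [0,0,-1],
    [0,0,-1],
    [0,0,-1],
    [0,0,-1],
    [0,0,-1]
  ]
}}

```text
time: 7.7
tool_pos: [0.6224, 0.0385, 0.2313]
tcp_rot: [1.346, 2.838, 0.0]
wrist_force: [0.3, 0.4, 1.2]
width: 0.601
grip_force: 0.0
```

{"method": "apply_moves", "body": {
  "fingers": [0.6,0.6,0.6,0.6,0.6,0.6,0.6,0.6,0.6,0.6],
  "travel": [
    [0,0,0],
    [0,0,0],
    [0,0,0],
    [0,0,0],
    [0,0,0],
    [0,0,0],
    [0,0,0],
    [0,0,0],
    [0,0,0],
    [0,0,0]
  ],
  "rotation": [
    [0,0,-1],
    [0,0,-1],
    [0,0,-1],
    [0,0,-1],
    [0,0,-1],
    [0,0,-1],
    [0,0,-1],
    [0,0,-1],
    [0,0,-1],
    [0,0,-1]
  ]
}}

```text
time: 8.7
tool_pos: [0.6224, 0.0385, 0.2313]
tcp_rot: [-0.253, 3.131, -0.0]
wrist_force: [0.9, 0.4, 0.5]
width: 0.601
grip_force: 0.0
```

```bash
python3 - <<'E'
from h import *
from scipy.spatial.transform import Rotation as R
s=read_state();print(s["tool_pos"],s["q"],s["width"],R.from_rotvec(s["tcp_rot"]).as_matrix().round(4),s["time"])
C={n:read_camera(n) for n in("side","top")}
for n in C: print(proj(C[n],s["tool_pos"]))
cv2.imwrite("pics/a.png",cv2.resize(C["side"]["image"][60:260,220:480,::-1],None,fx=3,fy=3,interpolation=cv2.INTER_CUBIC))
E
```

```text
[0.62238763 0.0385121  0.23131823] [ 2.18587192e-02  1.67661464e-01  1.71972135e+00 -1.86916873e-06
  1.25417083e+00 -1.71032688e+00] 0.6007167106602113 [[-0.987  -0.1607  0.    ]
 [-0.1607  0.987  -0.    ]
 [-0.     -0.     -1.    ]] 8.7
[352.42971651 138.29000442]
[299.71034774 156.82085501]
```

View pics/a.png

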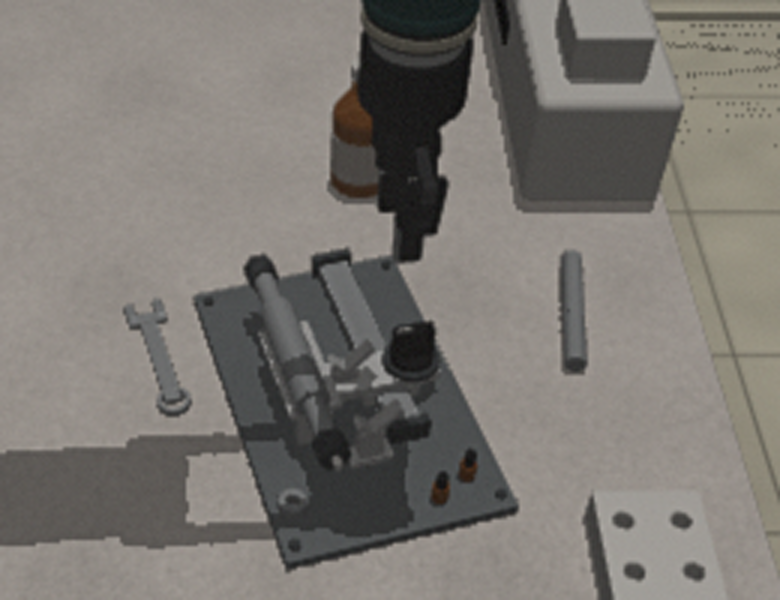

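The picture shows the gripper over the stand, near fingertip at about (356,146) in the full image, and nothing disturbed. I'll go above the knob and compare again before gripping.

{"method": "apply_moves", "body": {
  "fingers": [0.6,0.6,0.6,0.6,0.6],
  "travel": [
    [-0.33,0.38,0.5],
    [-0.33,0.37,0.5],
    [0,0,0.7],
    [0,0,0.7],
    [0,0,0]
  ],
  "rotation": [
    [0,0,0],
    [0,0,0],
    [0,0,0],
    [0,0,0],
    [0,0,0]
  ]
}}

```text
time: 9.3
tool_pos: [0.6443, 0.0805, 0.1049]
tcp_rot: [0.243, -3.12, 0.0]
wrist_force: [-0.5, -0.3, -0.4]
width: 0.602
grip_force: 0.0
```

```bash
python3 - <<'E'
from h import *
from scipy.spatial.transform import Rotation as R
s=read_state();M=R.from_rotvec(s["tcp_rot"]).as_matrix();print(s["tool_pos"],s["time"])
C={n:read_camera(n) for n in("side","top")}
ims=[]
for n,(u,v) in(("side",(300,100)),("top",(230,110))):
    im=cv2.resize(C[n]["image"][v:v+100,u:u+100,::-1],None,fx=6,fy=6,interpolation=cv2.INTER_CUBIC)[:,:400*1]
    im=cv2.resize(C[n]["image"][v:v+100,u:u+66,::-1],None,fx=6,fy=6,interpolation=cv2.INTER_CUBIC) if n=="side" else cv2.resize(C[n]["image"][v:v+100,u+20:u+86,::-1],None,fx=6,fy=6,interpolation=cv2.INTER_CUBIC)
    u0=u if n=="side" else u+20
    for y,c in((0,(0,0,255)),(-.0255,(0,255,0)),(.0255,(255,0,0))):
        p=proj(C[n],s["tool_pos"]+M@np.array([0,y,-.006 if y else 0]));q=((p-[u0,v]+.5)*6).astype(int);cv2.circle(im,tuple(map(int,q)),3,c,-1);print(n,p)
    ims.append(im)
cv2.imwrite("pics/b.png",np.hstack(ims))
E
```

```text
[0.64430456 0.08053487 0.10486323] 9.3
side [356.25572772 163.80395156]
side [358.64731593 169.16306019]
side [354.35524488 155.4124973 ]
top [286.69400332 159.0349048 ]
top [296.25375986 156.90773819]
top [276.68217662 160.14399344]
```

View pics/b.png

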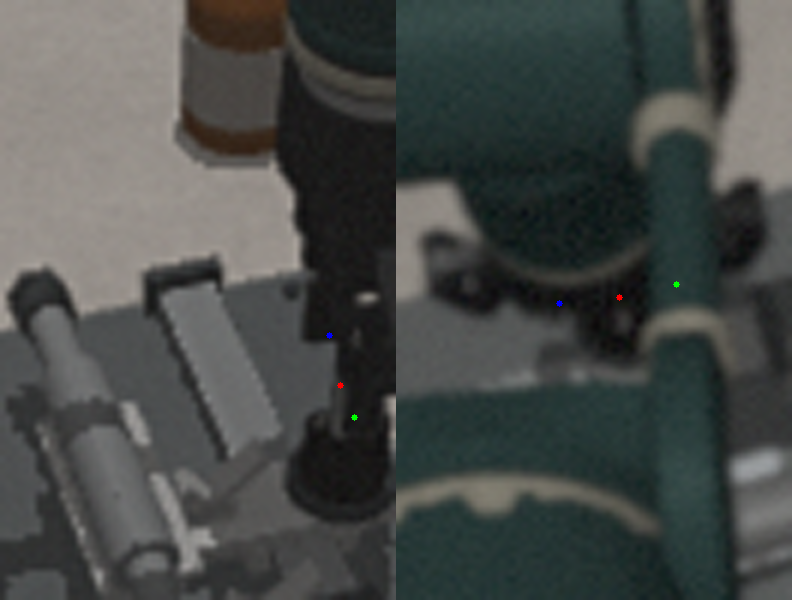

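The overlay puts the fingers astride the knob, with the disc centred at about (356,180) in the side image and the TCP's projection within a pixel of it in x. Next I descend and grip.

{"method": "apply_moves", "body": {
  "fingers": [0.6,0.6,0.6,0,0,0,0,0],
  "travel": [
    [-0.06,0,0.4],
    [0,0,0.46],
    [0,0,0],
    [0,0,0],
    [0,0,0],
    [0,0,0],
    [0,0,0],
    [0,0,0]
  ],
  "rotation": [
    [0,0,0],
    [0,0,0],
    [0,0,0],
    [0,0,0],
    [0,0,0],
    [0,0,0],
    [0,0,0],
    [0,0,0]
  ],
  "newtons": 40
}}

```text
time: 10.2
tool_pos: [0.6541, 0.0815, 0.0712]
tcp_rot: [-0.246, 3.127, 0.0]
wrist_force: [-0.1, 0.4, 6.5]
width: 0.148
grip_force: 43.8
```

```bash
python3 - <<'E'
from h import *
s=read_state();print(s)
E
```

```text
{'time': 10.2, 'q': array([ 8.61111525e-02,  3.67214293e-01,  1.78213231e+00,  1.62850854e-04,
        9.87602543e-01, -1.64185055e+00]), 'joint_vel': array([-0.00094875,  0.00028569,  0.00140858, -0.000812  , -0.00048809,
       -0.00028947]), 'joint_torque': array([-4.72658481e-01, -4.82265651e+01, -2.92490155e+01, -1.84273347e-01,
       -9.41232196e-02,  4.75036644e-02]), 'tool_pos': array([0.6541338 , 0.0815079 , 0.07119288]), 'tcp_rot': array([-2.46116616e-01,  3.12728057e+00,  2.68359050e-04]), 'wrist_force': array([-0.08393766,  0.38566797,  6.45418408]), 'torque': array([0.14512351, 0.03246638, 0.07540428]), 'grip_force': 43.821850419044495, 'width': 0.14831134583678807}
```

{"method": "apply_moves", "body": {
  "fingers": [0.35,0.35,0.35,0,0,0,0],
  "travel": [
    [0,0,0],
    [0,0,0],
    [0.06,0.0,0.1],
    [0,0,0],
    [0,0,0],
    [0,0,0],
    [0,0,0]
  ],
  "rotation": [
    [0,0,0],
    [0,0,0],
    [0,0,0],
    [0,0,0],
    [0,0,0],
    [0,0,0],
    [0,0,0]
  ],
  "newtons": 40
}}

```text
time: 10.9
tool_pos: [0.6477, 0.0805, 0.0621]
tcp_rot: [0.246, -3.129, 0.0]
wrist_force: [-2.6, -0.6, -3.1]
width: 0.153
grip_force: 41.0
```

{"method": "apply_moves", "body": {
  "fingers": [0,0,0,0,0,0,0,0],
  "travel": [
    [0.035,0.278,0],
    [0.035,0.278,0],
    [0.035,0.278,0],
    [0.035,0.278,0],
    [0.035,0.278,0],
    [0.035,0.276,0],
    [0,0,0],
    [0,0,0]
  ],
  "rotation": [
    [0,0,0],
    [0,0,0],
    [0,0,0],
    [0,0,0],
    [0,0,0],
    [0,0,0],
    [0,0,0],
    [0,0,0]
  ]
}}

```text
time: 11.7
tool_pos: [0.6238, 0.163, 0.0621]
tcp_rot: [0.248, -3.128, -0.002]
wrist_force: [-5.1, -0.2, -9.0]
width: 0.153
grip_force: 40.0
```

```bash
python3 - <<'E'
from h import *
np.set_printoptions(precision=4,suppress=True)
s=read_state();print(s["tool_pos"],s["wrist_force"],s["width"])
C={n:read_camera(n) for n in("side","top")}
e=np.array([-.279,.960])
for k in range(2):
  for t in("column","waist_slide_side","waist_fixed_side","slide_notch","fixed_notch"):
    z=.068 if "notch" in t else .076
    for n in C:
        l=tip_of(n,t)
        if l: p=atz(C[n],l[0]["location"],z)[:2];print(t,n,round(l[0]["p"],2),p,round(p@e,4))
  C={n:read_camera(n) for n in("side","top")}
cv2.imwrite("pics/c.png",np.hstack([cv2.resize(C["side"]["image"][120:220,285:365,::-1],None,fx=5,fy=5,interpolation=cv2.INTER_CUBIC),cv2.resize(C["top"]["image"][120:220,235:315,::-1],None,fx=5,fy=5,interpolation=cv2.INTER_CUBIC)]))
E
```

```text
[0.6238 0.163  0.0621] [-5.101  -0.2382 -9.0356] 0.1528184397369772
column side 0.72 [0.6232 0.1665] -0.0141
column top 0.97 [0.5494 0.0486] -0.1066
waist_slide_side side 0.72 [0.5337 0.0567] -0.0945
waist_slide_side top 0.65 [0.5233 0.1332] -0.0181
waist_fixed_side side 0.89 [ 0.5671 -0.0166] -0.1742
waist_fixed_side top 0.98 [ 0.5641 -0.0228] -0.1793
slide_notch side 0.84 [0.571  0.1393] -0.0255
slide_notch top 0.71 [0.564  0.1405] -0.0224
fixed_notch side 0.66 [ 0.609  -0.0159] -0.1851
fixed_notch top 0.87 [ 0.5977 -0.0083] -0.1747
column side 0.92 [0.5419 0.0535] -0.0999
column top 0.94 [0.553  0.0576] -0.099
waist_slide_side side 0.7 [0.5158 0.1291] -0.0199
waist_slide_side top 0.69 [0.5185 0.134 ] -0.0161
waist_fixed_side side 0.84 [ 0.571  -0.0244] -0.1827
waist_fixed_side top 0.71 [ 0.561  -0.0204] -0.1761
slide_notch side 0.78 [0.5699 0.1268] -0.0373
slide_notch top 0.52 [0.5624 0.1416] -0.021
fixed_notch side 0.56 [ 0.6115 -0.0119] -0.182
fixed_notch top 0.74 [ 0.6077 -0.0014] -0.1709
```

View pics/c.png

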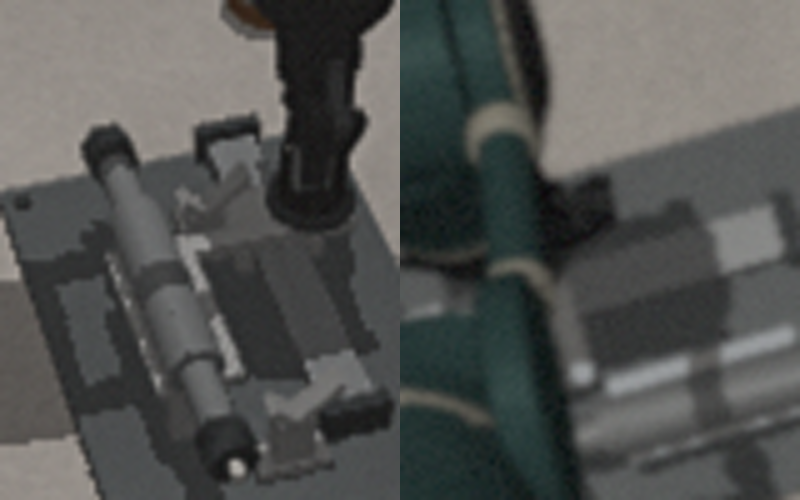

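The side crop shows waist-to-saddle offsets that agree at both ends: about (80,20) px at the movable saddle (waist 125,185; V 205,205) and (78,20) px at the fixed one. Now I tighten the knob.

{"method": "apply_moves", "body": {
  "fingers": [0,0,0,0,0,0,0,0,0,0,0,0],
  "travel": [
    [0,0,0],
    [0,0,0],
    [0,0,0],
    [0,0,0],
    [0,0,0],
    [0,0,0],
    [0,0,0],
    [0,0,0],
    [0,0,0],
    [0,0,0],
    [0,0,0],
    [0,0,0]
  ],
  "rotation": [
    [0,0,0.9],
    [0,0,0.9],
    [0,0,0.9],
    [0,0,0.9],
    [0,0,0.9],
    [0,0,0.9],
    [0,0,0.9],
    [0,0,0.9],
    [0,0,0.9],
    [0,0,0.9],
    [0,0,0.9],
    [0,0,0.9]
  ],
  "newtons": 60
}}

```text
time: 14.2
tool_pos: [0.6262, 0.1634, 0.0624]
tcp_rot: [1.475, 2.774, 0.005]
wrist_force: [1.1, 3.7, -14.5]
width: 0.15
grip_force: 62.5
```

{"method": "apply_moves", "body": {
  "fingers": [0,0,0,0],
  "travel": [
    [0,0,0],
    [0,0,0],
    [0,0,0],
    [0,0,0]
  ],
  "rotation": [
    [0,0,0.7],
    [0,0,0],
    [0,0,0],
    [0,0,0]
  ]
}}

```text
time: 14.6
tool_pos: [0.6265, 0.1635, 0.0625]
tcp_rot: [1.569, 2.722, 0.006]
wrist_force: [3.0, 5.6, -16.4]
width: 0.149
grip_force: 62.2
```

```bash
python3 - <<'E'
from h import *
from scipy.spatial.transform import Rotation as R
s=read_state();M=R.from_rotvec(s["tcp_rot"]).as_matrix();print(s["tool_pos"],s["wrist_force"],s["torque"],s["width"],s["q"][5],M.round(3))
x=-M[:2,0];print("bar yaw",np.degrees(np.arctan2(x[1],x[0])))
E
```

```text
[0.62647089 0.16352559 0.06245553] [  3.03153775   5.58196459 -16.42721459] [ 1.04515774 -0.35576983  0.01218739] 0.14861094042059417 -0.31141067220010366 [[-0.501  0.865  0.002]
 [ 0.865  0.501  0.003]
 [ 0.002  0.003 -1.   ]]
bar yaw -59.91515701845533
```

The knob now reads about 1.33 rad. Next I release it, lift, and turn back so the fingers line up with the stand.

{"method": "apply_moves", "body": {
  "fingers": [0.35,0.35,0.35,0.35,0.35,0.35,0.8,0.8,0.8,0.8,0.8,0.8],
  "travel": [
    [0,0,0],
    [0,0,0],
    [0,0,-0.3],
    [0,0,-0.7],
    [0,0,-0.7],
    [0,0,-0.6],
    [0,0,0],
    [0,0,0],
    [0,0,0],
    [0,0,0],
    [0,0,0],
    [0,0,0]
  ],
  "rotation": [
    [0,0,0],
    [0,0,0],
    [0,0,0],
    [0,0,0],
    [0,0,0],
    [0,0,0],
    [0,0,-1],
    [0,0,-1],
    [0,0,-1],
    [0,0,-1],
    [0,0,-1],
    [0,0,-1]
  ]
}}

```text
time: 15.8
tool_pos: [0.6272, 0.1614, 0.1818]
tcp_rot: [0.645, 3.07, 0.003]
wrist_force: [0.5, 0.2, -0.7]
width: 0.795
grip_force: 0.0
```

{"method": "apply_moves", "body": {
  "fingers": [0.8,0.8,0.8,0.8,0.8,0.8,0.8],
  "travel": [
    [0,0,0],
    [0,0,0],
    [0,0,0],
    [0,0,0],
    [0,0,0],
    [0,0,0],
    [0,0,0]
  ],
  "rotation": [
    [0,0,-1],
    [0,0,-1],
    [0,0,-1],
    [0,0,-1],
    [0,0,-1],
    [0,0,-1],
    [0,0,-0.7]
  ]
}}

```text
time: 16.5
tool_pos: [0.6272, 0.1614, 0.1817]
tcp_rot: [-0.448, 3.105, 0.0]
wrist_force: [-0.4, 0.7, -0.7]
width: 0.795
grip_force: 0.0
```

```bash
python3 - <<'E'
from h import *
from scipy.spatial.transform import Rotation as R
s=read_state();M=R.from_rotvec(s["tcp_rot"]).as_matrix();print(s["tool_pos"],s["width"],s["q"],s["time"])
x=-M[:2,0];print("bar yaw",np.degrees(np.arctan2(x[1],x[0])))
print("to start",M.T@(np.array([.4929,.0412,.13])-s["tool_pos"])/.05)
E
```

```text
[0.62724073 0.16136018 0.18172482] 0.7947548001684286 [ 2.13449372e-01  2.43573719e-01  1.72240577e+00 -2.23367599e-04
  1.17076585e+00 -1.64379915e+00] 16.5
bar yaw 16.417534414203207
to start [ 3.26144378 -1.54526122  1.01965435]
```

{"method": "apply_moves", "body": {
  "fingers": [0.8,0.8,0.8,0.8,0.8,0.8,0.8,0.8,0.8],
  "travel": [
    [0.65,-0.31,0],
    [0.65,-0.31,0],
    [0.65,-0.31,0],
    [0.65,-0.31,0],
    [0.65,-0.31,0],
    [0,0,0.6],
    [0,0,0.6],
    [0,0,0.4],
    [0,0,0]
  ],
  "rotation": [
    [0,0,0],
    [0,0,0],
    [0,0,0],
    [0,0,0],
    [0,0,0],
    [0,0,0],
    [0,0,0],
    [0,0,0],
    [0,0,0]
  ]
}}

```text
time: 17.4
tool_pos: [0.4901, 0.0412, 0.0978]
tcp_rot: [0.442, -3.108, -0.0]
wrist_force: [0.3, 0.1, 0.1]
width: 0.801
grip_force: 0.0
```

```bash
python3 - <<'E'
from h import *
from scipy.spatial.transform import Rotation as R
s=read_state();M=R.from_rotvec(s["tcp_rot"]).as_matrix();print(s["tool_pos"],s["width"],s["time"])
C={n:read_camera(n) for n in("side","top")}
print("to push start",M.T@(np.array([.4929,.0412,.062])-s["tool_pos"])/.05)
cv2.imwrite("pics/d.png",np.hstack([cv2.resize(C["side"]["image"][110:230,270:380,::-1],None,fx=3.6,fy=5/1.4,interpolation=cv2.INTER_CUBIC),cv2.resize(C["top"]["image"][120:240,235:345,::-1],None,fx=3.6,fy=5/1.4,interpolation=cv2.INTER_CUBIC)]))
E
```

```text
[0.49013696 0.04120239 0.09783864] 0.8011687631544137 17.4
to push start [-0.05437911 -0.01569155  0.71666842]
```

View pics/d.png

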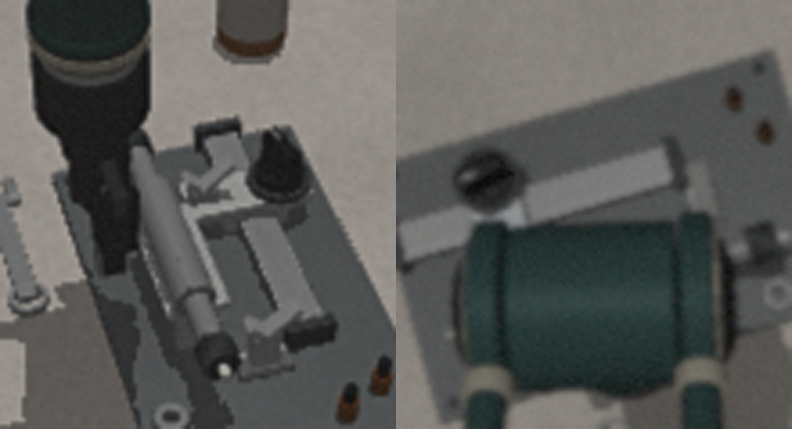

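The crop shows the knob bar turned roughly along the rail at top-crop (488,180) and the fingers standing behind the column. Before pushing, I'll check saddle alignment with a model overlay.

```bash
python3 - <<'E'
from h import *
C=read_camera("side");k=8;u0,v0=290,140
im=cv2.resize(C["image"][v0:v0+75,u0:u0+100,::-1],None,fx=k,fy=k,interpolation=cv2.INTER_CUBIC)
t=np.radians(16.2);ex=np.array([np.cos(t),np.sin(t)]);ey=np.array([-ex[1],ex[0]])
def W(x,s,z): return np.r_[(.577+x)*ex+s*ey,z]
def pl(pts,c):
    q=np.array([(proj(C,p)-[u0,v0]+.5)*k for p in pts]).astype(np.int32);cv2.polylines(im,[q],False,c,1)
for s,c in((-.1755,(0,255,0)),(-.0178,(0,255,0))):
    for d in(-.007,.007): pl([W(-.007,s+d,.066),W(.005,s+d,.054),W(.027,s+d,.076)],c)
for y,r in((-.098,.0145),(-.058,.016),(.058,.016),(.098,.0145)):
    a=np.linspace(0,2*np.pi,40);pl([W(-.041+r*np.cos(b),-.0975+y,.076+r*np.sin(b)) for b in a],(0,0,255))
cv2.imwrite("pics/e.png",im)
E
```

```text
(no output)
```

View pics/e.png

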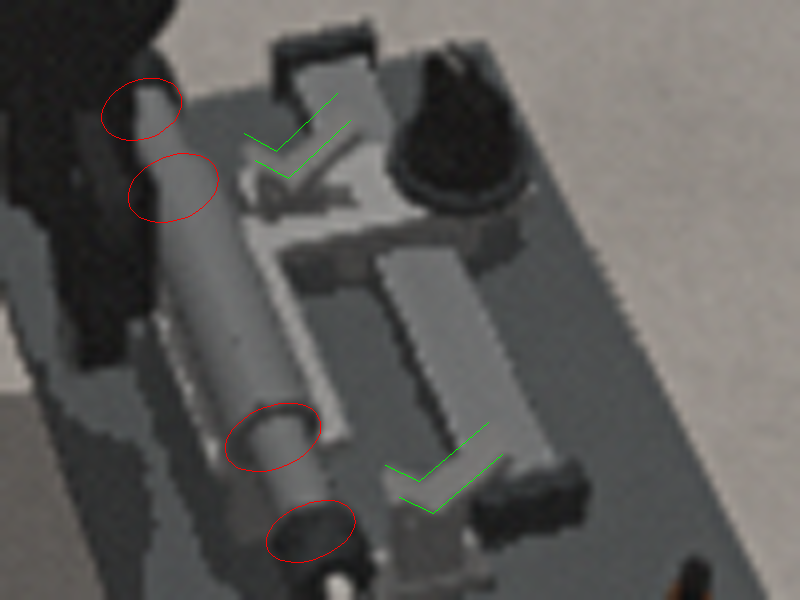

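Overlay: the fixed saddle matches (apex about 433,512), and the column shoulders and the movable saddle (apex about 300,188) agree to within about 4 mm. That is inside the tolerance, so I lower the fingers and push.

{"method": "apply_moves", "body": {
  "fingers": [0.8,0.8,0.8,0.8,0.8,0.8,0.8,0.8,0.8,0.8],
  "travel": [
    [0,0,0.4],
    [0,0,0.32],
    [0,0,0],
    [-0.15,0,0],
    [-0.15,0,0],
    [-0.15,0,0],
    [-0.1,0,0],
    [-0.1,0,0],
    [-0.1,0,0],
    [0,0,0]
  ],
  "rotation": [
    [0,0,0],
    [0,0,0],
    [0,0,0],
    [0,0,0],
    [0,0,0],
    [0,0,0],
    [0,0,0],
    [0,0,0],
    [0,0,0],
    [0,0,0]
  ]
}}

```text
time: 18.55
tool_pos: [0.5283, 0.0523, 0.0624]
tcp_rot: [-0.443, 3.109, 0.0]
wrist_force: [0.0, -0.6, -0.3]
width: 0.801
grip_force: 0.0
```

{"method": "apply_moves", "body": {
  "fingers": [0.8,0.8,0.8,0.8,0.8,0.8,0.8,0.8],
  "travel": [
    [-0.08,0,0],
    [-0.08,0,0],
    [-0.08,0,0],
    [-0.08,0,0],
    [-0.08,0,0],
    [-0.08,0,0],
    [0,0,0],
    [0,0,0]
  ],
  "rotation": [
    [0,0,0],
    [0,0,0],
    [0,0,0],
    [0,0,0],
    [0,0,0],
    [0,0,0],
    [0,0,0],
    [0,0,0]
  ]
}}

```text
time: 19.35
tool_pos: [0.5506, 0.0588, 0.0623]
tcp_rot: [-0.443, 3.11, 0.0]
wrist_force: [-0.9, 0.1, 1.1]
width: 0.8
grip_force: 0.0
```

```bash
python3 - <<'E'
from h import *
C={n:read_camera(n) for n in("side","top")}
print(read_state()["tool_pos"])
cv2.imwrite("pics/f.png",cv2.resize(C["side"]["image"][140:215,290:390,::-1],None,fx=8,fy=8,interpolation=cv2.INTER_CUBIC))
E
```

```text
[0.55021752 0.05872007 0.06220633]
```

View pics/f.png

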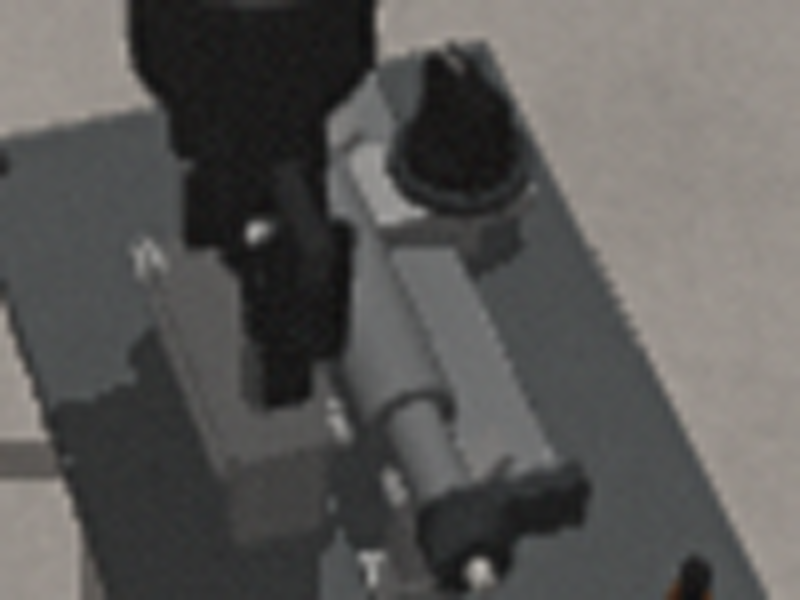

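The picture shows the column off the ledge and in the saddles, its near end at about (475,570). I back off and check.

{"method": "apply_moves", "body": {
  "fingers": [0.8,0.8,0.8,0.8,0.8,0.8,0.8,0.8,0.8,0.8,0.8],
  "travel": [
    [0.2,0,0],
    [0.3,0,0],
    [0.5,0,-0.2],
    [0.5,0,-0.6],
    [0.5,0,-0.8],
    [0.3,0.7,-0.6],
    [0,0.8,0],
    [0,0.8,0],
    [0,0.8,0],
    [0,0.8,0],
    [0,0,0]
  ],
  "rotation": [
    [0,0,0],
    [0,0,0],
    [0,0,0],
    [0,0,0],
    [0,0,0],
    [0,0,0],
    [0,0,0],
    [0,0,0],
    [0,0,0],
    [0,0,0],
    [0,0,0]
  ]
}}

```text
time: 20.55
tool_pos: [0.3835, 0.217, 0.1723]
tcp_rot: [0.45, -3.109, -0.003]
wrist_force: [1.3, -0.0, -0.1]
width: 0.802
grip_force: 0.0
```

```bash
python3 - <<'E'
from h import *
np.set_printoptions(precision=4,suppress=True)
C={n:read_camera(n) for n in("side","top")}
print(read_state()["tool_pos"],read_state()["time"])
t=np.radians(16.2);Rm=np.array([[np.cos(t),np.sin(t)],[-np.sin(t),np.cos(t)]])
for k in("column","waist_slide_side","waist_fixed_side","slide_notch","fixed_notch"):
    for n in C:
        l=tip_of(n,k)
        if l: print(k,n,round(l[0]["p"],2),Rm@atz(C[n],l[0]["location"],.068)[:2])
cv2.imwrite("pics/g.png",np.hstack([cv2.resize(C["side"]["image"][130:220,300:380,::-1],None,fx=5,fy=5,interpolation=cv2.INTER_CUBIC),cv2.resize(C["top"]["image"][130:220,250:330,::-1],None,fx=5,fy=5,interpolation=cv2.INTER_CUBIC)]))
E
```

```text
[0.3845 0.2141 0.172 ] 20.65
column side 0.79 [ 0.5841 -0.0999]
column top 0.57 [ 0.5916 -0.1   ]
waist_slide_side side 0.57 [ 0.5719 -0.0329]
waist_slide_side top 0.92 [ 0.5895 -0.0204]
waist_fixed_side side 0.85 [ 0.5861 -0.1747]
waist_fixed_side top 0.88 [ 0.5688 -0.1794]
slide_notch side 0.88 [ 0.5806 -0.031 ]
slide_notch top 0.55 [ 0.5767 -0.0223]
fixed_notch side 0.59 [ 0.5836 -0.175 ]
fixed_notch top 0.94 [ 0.578  -0.1702]
```

View pics/g.png

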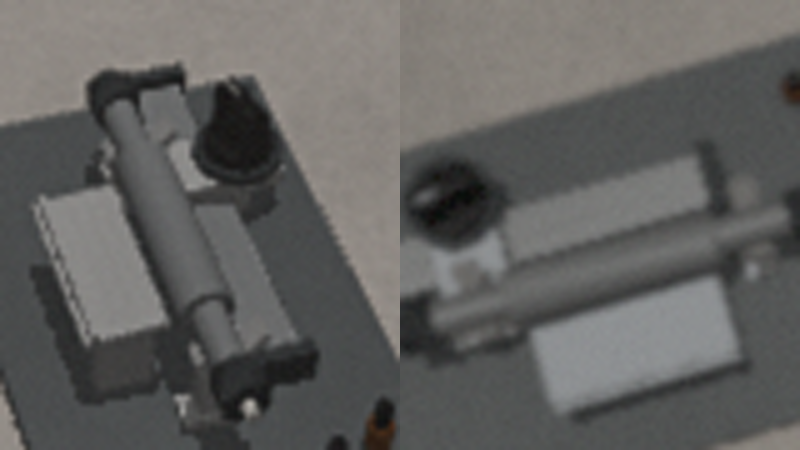

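The crops show the column lying in both saddles: the fixed saddle at about (748,230) in the right-hand view and the movable one at about (475,300), each under a waist. The arm is clear of everything, so I hand in.

```bash
python3 -c "
from workcell import *
print(finish_job())"
```

```text
the job is handed in; nothing more can be done
None
```

I slid the saddle opposite the waist, clamped it at about 1.33 rad (from the gripper's turn) and rolled the column into both notches. The final pictures show it seated in both, with the arm clear, and I handed the job in at about 21 s; no verdict came back.

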